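# Tip a standing silver bar into the check-in frame and log it

## Task

On the dark check-in mat, tip over the tall silver bar that stands on end at one end of the white frame, pushing it gently with the fingers near its top so that it falls flat and lies wholly inside the frame. Then press the push button on the logger console fully down and let it come back up. Do not grip or lift the bar, and leave the short bar, the coin stack and the coin tubes beside the mat as they are.

Things in the scene. Friction and masses are not known exactly. Their poses are not given: they have to be found in the camera images.
- bar: Tall silver bar standing on end on the mat, 14 x 46 x 100 mm (x, y, z), 0.5 to 0.8 kg. Origin: centre of its lower end face. Its +x points along the frame's +x (within 8 deg), the way it is to fall; its +x face stands 8 to 22 mm inside the frame's -x line. The rubber mat grips its foot: about 1 N near the top tips it, and past 8 deg of lean it falls by itself.
- bar_head (a point): Centre of the tall bar's upper end face, 100 mm from its origin along its z.
- frame (a point): Centre of the white rectangle painted on the mat, on the mat's top surface (z = 8 mm). Inside the lines it is 150 mm long (x) by 100 mm wide (y); the lines are 4 mm wide and flat. The frame may be turned to any heading.
- mat: The fixed dark rubber mat, 270 x 170 x 8 mm (x, y, z), origin at the centre of its underside. Its axes are parallel to the frame's; the frame's centre lies 15 mm along its +x.
- log_button (a joint): Travel of the round push button on the logger console (m): 0 up, 0.006 fully down; it is sprung, and takes 5 N to go fully down.
- log_button_top (a point): Centre of the top of the white round button, 32 mm in diameter, pressed straight down. It is on a fixed grey console, 110 x 100 mm and 40 mm high; a dark display block, 70 mm high, begins 39 mm from the button's centre on the side away from the robot. The console stands on one side of the mat; a fixed tray of coin tubes, up to 76 mm high, on the other.
- short_bar: A bystander: the short silver bar, standing on end on the mat just beyond the frame's +x end, 16 x 36 x 55 mm (x, y, z), origin at the centre of its underside. Leave standing.
- coins: A bystander: a stack of encapsulated coins on the mat behind (on the -x side of) the tall bar, 40 mm in diameter, 25 mm high, origin at the centre of its underside.
- tube_l: A bystander: upright coin tube with a cap, 43 mm in diameter, 70 mm high, on the table beside the mat, to the robot's left; origin at the centre of its underside.
- tube_r: A bystander: another such coin tube, to the robot's right.
Things that resemble listed ones, but are neither listed nor needed, are in the scene too. What is shaped like the bar but purple is not meant. Leave any pink look-alike of the part that bears log_button alone.

How it is judged:
On the way, in this order (a step that is already met when the one before it is completed fails the run):
1. the tall bar lies flat and still inside the frame ((angle between bar's own x axis and vertical below 0.08 rad or angle between bar's own x axis and vertical above 3.06 rad) and height (world z) of each of bar, bar_head below 0.022 m and angle between the z axis of bar and the x axis of frame, either way round below 0.3 rad and linear speed of bar below 0.02 m/s and x of bar in the frame of frame between -0.077 and 0.077 m and y of bar in the frame of frame between -0.029 and 0.029 m and x of bar_head in the frame of frame between -0.077 and 0.077 m and y of bar_head in the frame of frame between -0.029 and 0.029 m), for 0.2 s.
2. the button is pressed down (value of joint log_button above 0.0048 m), for 0.05 s.
At the end, for the whole second after the job is handed in: The tall bar lies flat (within 5 deg) and still along the frame (within 17 deg), its end-face centres within 77 mm (x) and 29 mm (y) of the frame's centre, i.e. inside the lines' outer edge; the button was then pressed 4.8 mm or more and is back up; the short bar stands (all of step 1 and angle between short_bar's own z axis and vertical below 0.1 rad and value of joint log_button below 0.0015 m); the robot touches nothing.
It fails at once if the tall bar is lifted off the mat (both ends more than 25 mm over the mat) (height (world z) of each of bar, bar_head above 0.033 m).
It fails at once if the tall bar is squeezed or shoved with more than 35 N (contact force between the fingers and bar above 35 N).
It fails at once if the short bar is knocked over or tipped (angle between short_bar's own z axis and vertical above 0.3 rad).
It fails at once if the short bar, the coin stack or a coin tube beside the mat is moved more than 15 mm (distance of any of short_bar, coins, tube_l, tube_r from where it was at the start of the episode above 0.015 m).
It also fails if it takes over 40 s, if anything falls off the work surface, if the arm or the gripper's body presses on something with over 40 N, if the wrist force passes 120 N, or if a joint passes its speed limit or range.

## Robot

A 6-joint arm with a two-finger parallel gripper is mounted at the origin on the work surface. World frame = base frame: x ahead of the robot, y to its left, z up, the work surface at z = 0. Lengths are in m, angles in rad, forces in N, time in s.
With the tool pointing down it reaches from about 0.35 to 0.8 m from the base axis. Payload 7.3 kg.
Tool frame: the origin (TCP) lies between the finger pads; the fingertips stand 25 mm ahead of it and the grasp point (between the pads) lies 6 mm ahead of it (r.tip_extent is the distance from the TCP to the fingertips, in m); z points along the fingers, y is the direction in which the jaws open and shut (so a half turn about z gives the same grasp; the last joint's range is limited). The gripper opens to 85 mm and grips with 20 to 120 N. Pads are 22 mm wide; open, the fingers measure 114 mm over their backs; the gripper's body (76 mm by 85 mm) begins 54 mm behind the grasp point. The pads swing forward as they close: fully open they stand 13 mm farther back than shut.
Start: joints at [-1.278, 0.342, 1.524, -0, 1.275, -0.146], TCP at [0.223, -0.475, 0.256] pointing down, gripper open.
Joint ranges: [-2.53, 2.53], [-0.77, 2.02], [0.04, 2.7], [-1, 4.14], [0.28, 2.66], [-3.11, 3.11]. Speed limits (rad/s): [2.57, 2.57, 3.14, 3.14, 3.14, 3.14].

## Interface

Orientations are given as a unit quaternion [x, y, z, w].
In Python, from workcell import r, command_gripper, optics gives the robot as it stands. The module is installed in compiled form; this text tells all that it offers. Calls block until the motion is done:
- r.reach(position, orientation): joint-space move of the TCP to a pose.
- r.move_straight(position, orientation=None, speed=0.15, max_force=None): straight line of the TCP; orientation=None keeps the orientation; speed is the mean speed in m/s. With max_force (N) it stops when the force on the tool has changed by that much, and returns True; else False.
- r.movej(angles): joint-space move.
- command_gripper(opening, force=None): finger opening in m; force is the grip in N (None keeps the last); returns when the fingers have stopped.
- r.hold(seconds).
- r.solve_ik(position, orientation): joint angles nearest the present ones, or None.
- r.read_state(): the state.
- optics.get_image(name): name is "scene" or "top" or "wrist"; returns (picture, depth): 384x512x3 uint8, red, green, blue; 384x512 float32, m along the optical axis (not along the pixel's ray), 0 where there is no reading.
- optics.camera_model(name): a dict with "K" (3x3 intrinsics, pixels), "R" (3x3) and "t" (3): a world point X has camera coordinates R X + t; the wrist camera has in their place "tool_from_camera" (4x4, takes a point from camera to tool coordinates, whose origin is the TCP and whose axes are the flange's). Camera axes: x right, y down, z forward; pixel columns grow to the right and rows downward; lengths in m; the calibration is good to about 2 mm. A picture is of the moment at which its call begins: read the wrist's pose just before it. camera_model takes no time and is no camera call.
A pose or a line that the arm cannot do raises r.PlanningError and nothing moves.
- r.finish_job(): hands the job in, once; it reports no verdict.
The state is a dict: "time_s": time; "joint_positions": joint angles; "dq": joint speeds; "tau": joint torques, N m; "eef_pos": TCP position; "eef_rot": TCP orientation; "contact_force": force on the tool from outside, world axes, zero at the start; "torque": the same for the moment, N m; "grip_width": finger opening in m.
Only numpy, scipy, OpenCV 4.12 (cv2) and the standard library are available. Lean on these libraries where they do the work, as an engineer would, in place of code of your own. Each camera call takes 0.05 s, during which the arm holds its last target. There are 200 camera calls.

## Working session

There is one attempt and no reset: what is moved stays moved. The work goes in short steps, each a Python script; the robot and the scene stay as the last script left them, time stands still between calls to the robot, and variables do not carry over. Pictures are saved under pics/ and viewed, about 8 in all and at most 12, crops included, and the job is handed in when it is done.

```bash
mkdir -p pics
cat > h.py <<'E'
import numpy as np, cv2
from workcell import r, command_gripper, optics
def snap(name,fn):
    p,d=optics.get_image(name); np.savez('pics/'+fn+'.npz',p=p,d=d); cv2.imwrite('pics/'+fn+'.png',p[:,:,::-1]); return p,d
def px2w(name,u,v,d=None,z=None):
    m=optics.camera_model(name); K,R,t=(np.array(m[k]) for k in 'KRt')
    ray=np.linalg.inv(K)@[u,v,1]
    if z is None: return R.T@(ray*d-t)
    a=R.T@ray; c=-R.T@t
    return c+a*(z-c[2])/a[2]
E
python3 - <<'E'
from h import *
a,_=snap('top','top1'); b,_=snap('scene','sc1')
for n in('top','scene'):
    m=optics.camera_model(n); print(n,np.round(m['K'],1).tolist(),np.round(-np.array(m['R']).T@m['t'],3),np.round(m['R'],2).tolist())
print(r.read_state()['time_s'])
E
```

```text
top [[482.0, 0.0, 258.1], [0.0, 482.0, 195.8], [0.0, 0.0, 1.0]] [ 0.337 -0.026  1.336] [[-0.01, -1.0, -0.03], [-0.99, 0.01, -0.13], [0.13, 0.02, -0.99]]
scene [[419.0, 0.0, 252.8], [0.0, 419.0, 193.8], [0.0, 0.0, 1.0]] [ 0.951 -0.574  0.933] [[0.79, 0.62, -0.01], [0.46, -0.6, -0.66], [-0.41, 0.51, -0.75]]
0.1
```

View pics/top1.png

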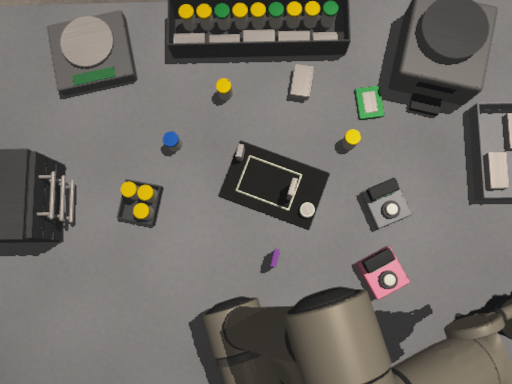

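View pics/sc1.png

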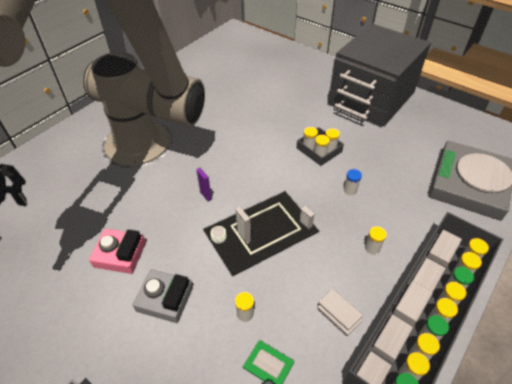

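The top view shows the mat near (275,185), the tall bar at (292,188), the coins at (307,210), the short bar at (239,153), and the grey console button at (391,209). The pink look-alike is at (389,280). I'll enlarge the mat and console.

Run:
```python
import cv2,numpy as np
a=cv2.imread('pics/top1.png')[138:233,213:333]; b=cv2.imread('pics/top1.png')[170:235,355:420]
cv2.imwrite('pics/c1.png',cv2.resize(a,None,fx=6,fy=6,interpolation=cv2.INTER_CUBIC))
s=cv2.imread('pics/sc1.png')[180:280,195:330]
cv2.imwrite('pics/c2.png',cv2.resize(s,None,fx=5,fy=5,interpolation=cv2.INTER_CUBIC))
```

```text
(no output)
```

View pics/c1.png

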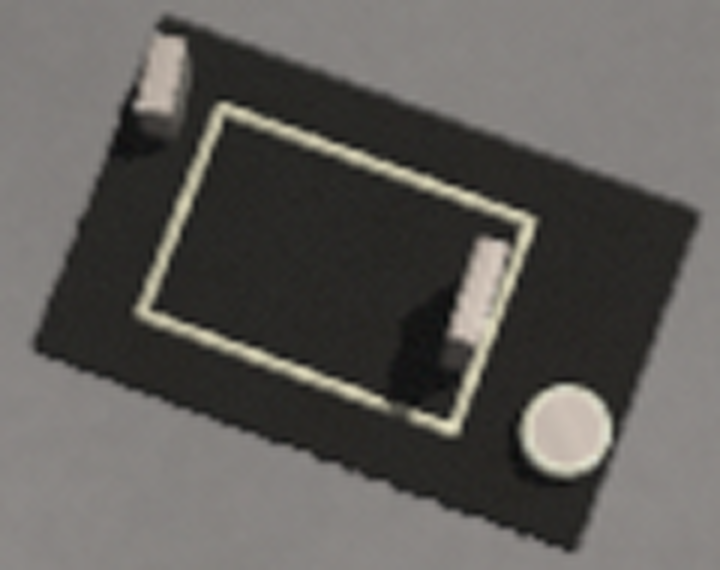

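View pics/c2.png

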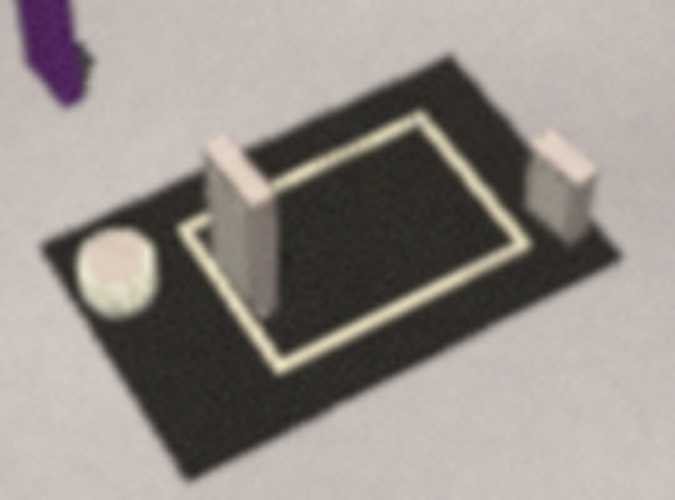

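The crops give frame outer corners at (220,102), (537,216), (457,436) and (135,314). The bar's top face runs from about (482,236) to (484,345), and the coins are at (566,432). Next I'll convert these to poses, using the depth for the bar top.

Run:
```python
from h import *
f=lambda u,v:(213+(u+.5)/6-.5,138+(v+.5)/6-.5)
C=np.array([px2w('top',*f(*c),z=.008) for c in[(220,102),(537,216),(457,436),(135,314)]])
c=C.mean(0);print('corners',C.round(4).tolist(),'c',c.round(4))
x=(C[0]+C[3]-C[1]-C[2])[:2];x/=np.linalg.norm(x);y=np.array([-x[1],x[0]])
print('x',x,np.degrees(np.arctan2(x[1],x[0])),'sizes',np.linalg.norm(C[0]-C[1]),np.linalg.norm(C[3]-C[2]),np.linalg.norm(C[0]-C[3]))
loc=lambda p:np.array([(p[:2]-c[:2])@x,(p[:2]-c[:2])@y])
for q in[(482,236),(510,240),(484,345),(452,338)]: print('bartop',loc(px2w('top',*f(*q),z=.108)).round(4))
print('coins',loc(px2w('top',*f(566,432),z=.033)).round(4))
def cloud(n,fn):
    d=np.load('pics/%s.npz'%fn)['d']; v,u=np.nonzero(d>0); m=optics.camera_model(n)
    ray=np.c_[u,v,np.ones(len(u))]@np.linalg.inv(m['K']).T*d[v,u][:,None]
    return (ray-m['t'])@np.array(m['R']),u,v
for n,fn in(('top','top1'),('scene','sc1')):
    P,u,v=cloud(n,fn); L=(P[:,:2]-c[:2])@np.c_[x,y]
    near=(abs(L[:,0])<.11)&(abs(L[:,1])<.09)
    print(n,'matz',np.median(P[near&(abs(L[:,0])<.04),2]))
    s=near&(P[:,2]>.1)&(L[:,0]<0); print('bar top',s.sum(),P[s].mean(0).round(4),L[s].mean(0).round(4),L[s].min(0).round(4),L[s].max(0).round(4))
    if s.sum()>4:
        h=L[s].astype(np.float32)*1000; print(cv2.minAreaRect(h))
# button: white blob near (391,209) top
d=np.load('pics/top1.npz');p=d['p'];dd=d['d']
m=np.zeros(p.shape[:2],bool);m[198:222,378:404]=True
b=m&(p.min(2)>150);vv,uu=np.nonzero(b);dz=np.median(dd[b]);print('btn',uu.mean(),vv.mean(),b.sum(),px2w('top',uu.mean(),vv.mean(),d=dz).round(4))
d=np.load('pics/sc1.npz');p=d['p'];dd=d['d']
m=np.zeros(p.shape[:2],bool);m[272:302,140:166]=True
b=m&(p.min(2)>185);vv,uu=np.nonzero(b);dz=np.median(dd[b]);print('btn scene',uu.mean(),vv.mean(),b.sum(),px2w('scene',uu.mean(),vv.mean(),d=dz).round(4))
```

```text
corners [[0.6301, 0.0292, 0.008], [0.5735, -0.1179, 0.008], [0.4712, -0.0787, 0.008], [0.5302, 0.0696, 0.008]] c [ 0.5512 -0.0244  0.008 ]
x [0.3644312  0.93123032] 68.627418317321 sizes 0.15760311540001537 0.15964929341872405 0.10773015742847025
bartop [-0.0598 -0.0192]
bartop [-0.0717 -0.0218]
bartop [-0.077   0.0249]
bartop [-0.0631  0.0268]
coins [-0.1251  0.0385]
top matz 0.008340149604287563
bar top 99 [ 0.5238 -0.0861  0.1084] [-0.0674  0.003 ] [-0.0754 -0.0205] [-0.0595  0.0256]
((-67.35428619384766, 2.421428680419922), (13.799829483032227, 46.073612213134766), 3.4063057899475098)
scene matz 0.01038791269678295
bar top 111 [ 0.5231 -0.0863  0.1088] [-0.0679  0.0036] [-0.075  -0.0181] [-0.0589  0.0279]
((-66.31861877441406, 5.003181457519531), (15.256736755371094, 45.93644714355469), 2.9688568115234375)
btn 390.9376947040498 207.78504672897196 321 [ 0.4705 -0.351   0.0428]
btn scene 149.1768292682927 282.5182926829268 164 [ 0.4553 -0.3481  0.0651]
```

Bar: centre at about (-0.0675, 0.003) in the frame, turned about 3.5°. Frame centre is (0.551, -0.024) with heading 68.6°. I'll close the fingers and approach from behind the bar.

```bash
cat >> h.py <<'E'
from scipy.spatial.transform import Rotation as Rn
c=np.array([.5512,-.0244]); H=np.radians(68.63); Rf=np.array([[np.cos(H),-np.sin(H)],[np.sin(H),np.cos(H)]])
bar=c+Rf@[-.0675,.003]; hb=H+np.radians(3.5); d=np.array([np.cos(hb),np.sin(hb)])
def down(yaw): # tool z down, tool y along yaw heading
    y=np.array([np.cos(yaw),np.sin(yaw),0]);z=np.array([0,0,-1.]);return Rn.from_matrix(np.c_[np.cross(y,z),y,z]).as_quat()
E
python3 - <<'E'
from h import *
print('tip',r.tip_extent)
command_gripper(0.0,20)
q0=np.array(r.read_state()['joint_positions'])
best=None
P=np.r_[bar-.06*d,.20]
for k in range(4):
    q=r.solve_ik(P,down(hb+k*np.pi/2))
    if q is not None:
        dq=abs(np.array(q)-q0).max(); print(k,np.round(q,2),dq)
        if best is None or dq<best[0]: best=(dq,k)
k=best[1]; Q=down(hb+k*np.pi/2); open('k.txt','w').write(str(k))
r.reach(P,Q)
r.move_straight(np.r_[bar-.06*d,.09+.025],speed=.1)
s=r.read_state(); print(s['time_s'],np.round(s['eef_pos'],4),np.round(s['contact_force'],2),s['grip_width'])
snap('scene','sc2'); snap('wrist','w2')
b=cv2.imread('pics/sc2.png')[150:290,160:330]
cv2.imwrite('pics/c3.png',cv2.resize(b,None,fx=4,fy=4,interpolation=cv2.INTER_CUBIC))
E
```

```text
tip 0.025
0 [-0.42  0.39  1.61 -0.    1.14 -1.68] 1.5350785588082192
1 [-0.42  0.39  1.61 -0.    1.14  3.03] 3.177310421576471
2 [-0.42  0.39  1.61 -0.    1.14  1.46] 1.6065140947815744
3 [-0.42  0.39  1.61 -0.    1.14 -0.11] 0.8558066984202899
3.4833 [ 0.5058 -0.1435  0.1156] [-0.19  0.45  0.34] -0.00012602620979801908
```

View pics/c3.png

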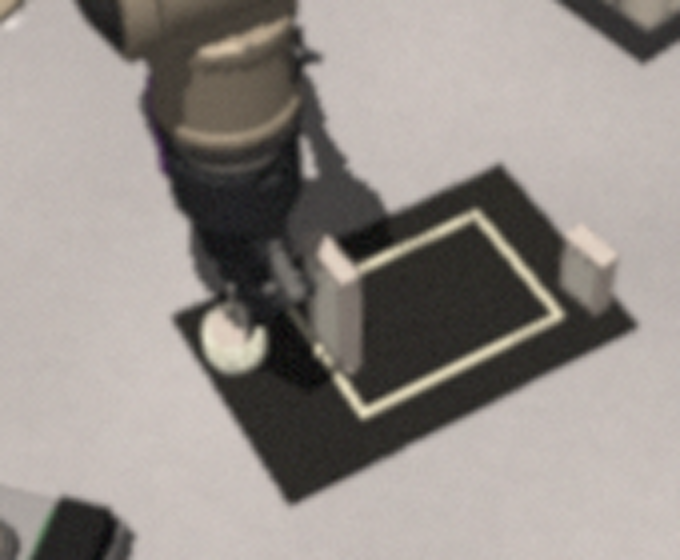

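The closed fingers are behind the bar, the view shows a clear gap, and the bar stands undisturbed. Now I'll push gently.

Run:
```python
from h import *
r.move_straight(np.r_[bar-.025*d,.115],speed=.06,max_force=8)
for a in(-.018,-.012,-.006,-.001,.003):
    f=r.move_straight(np.r_[bar+a*d,.115],speed=.03,max_force=8); s=r.read_state()
    print(a,f,np.round(s['eef_pos'],4),np.round(s['contact_force'],2))
    if f: break
r.hold(.4)
snap('scene','sc3')
r.move_straight(np.r_[bar-.04*d,.115],speed=.1)
print(r.read_state()['time_s'])
b=cv2.imread('pics/sc3.png')[150:290,160:330]
cv2.imwrite('pics/c4.png',cv2.resize(b,None,fx=4,fy=4,interpolation=cv2.INTER_CUBIC))
```

```text
-0.018 False [ 0.5183 -0.1032  0.115 ] [-0.17 -0.08 -0.2 ]
-0.012 False [ 0.5202 -0.0974  0.115 ] [ 0.23 -0.63  0.21]
-0.006 False [ 0.522  -0.0916  0.115 ] [-0.11  0.66 -0.27]
-0.001 False [ 0.5235 -0.0869  0.115 ] [-0.29 -0.44 -0.25]
0.003 False [ 0.5248 -0.0831  0.115 ] [-0.39 -0.71 -0.  ]
7.0333
```

View pics/c4.png

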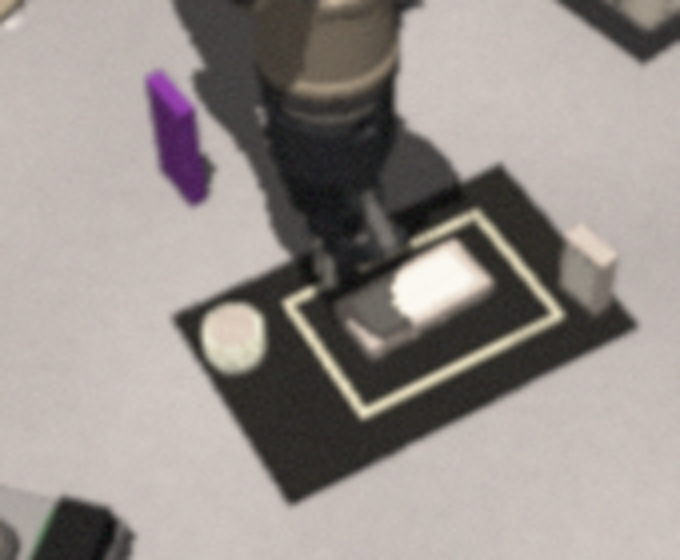

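The bar has fallen and lies flat inside the frame, with the coins and short bar in place. I'll move over toward the button, then measure the bar and the button from clear of them.

Run:
```python
from h import *
k=int(open('k.txt').read()); 
P=np.array([.4705,-.351,.20])
r.move_straight(np.r_[bar-.04*d,.20],speed=.2)
Q=np.array(r.read_state()['eef_rot'])
r.reach(P-[.06,0,0],Q); s=r.read_state(); print(s['time_s'],np.round(s['eef_pos'],4))
m=optics.camera_model('wrist'); snap('wrist','w4'); snap('top','top4')
T=np.eye(4);T[:3,:3]=Rn.from_quat(s['eef_rot']).as_matrix();T[:3,3]=s['eef_pos']
np.savez('wp.npz',W=T@np.array(m['tool_from_camera']),K=m['K'])
# bar
D=np.load('pics/top4.npz')['d'];v,u=np.nonzero(D>0);mm=optics.camera_model('top')
Pw=(np.c_[u,v,np.ones(len(u))]@np.linalg.inv(mm['K']).T*D[v,u][:,None]-mm['t'])@np.array(mm['R'])
L=(Pw[:,:2]-c)@Rf
sel=(abs(L[:,0])<.072)&(abs(L[:,1])<.048)&(Pw[:,2]>.015)&(Pw[:,2]<.2)
print(sel.sum(),cv2.minAreaRect((L[sel]*1000).astype(np.float32)),np.percentile(Pw[sel,2],[5,50,95]))
a=cv2.imread('pics/w4.png'); b=cv2.resize(cv2.imread('pics/top4.png')[138:243,203:343],None,fx=3.65,fy=3.65)[:384]
b=cv2.resize(b,(400,300)); a=cv2.resize(a,(400,300)); cv2.imwrite('pics/c5.png',np.hstack([a,b]))
```

```text
8.5833 [ 0.4108 -0.35    0.1994]
613 ((7.4269561767578125, -7.105716705322266), (121.5411605834961, 74.5042495727539), 3.2162039279937744) [0.01792119 0.02273138 0.02692461]
```

View pics/c5.png

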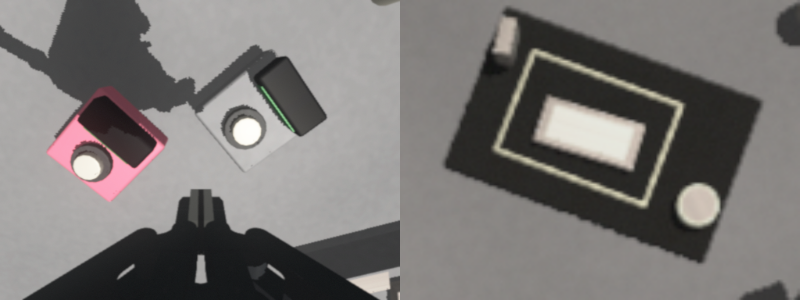

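In the wrist view (left), the grey console's button is at (245,127), and the pink one is on the left. The top view (right) shows the bar well inside the frame. Next I'll localize the button and press it.

Run:
```python
from h import *
z=np.load('wp.npz');W,K=z['W'],z['K'];w=np.load('pics/w4.npz');p,D=w['p'],w['d']
u0,v0=245*1.28,127*1.28
yy,xx=np.mgrid[:384,:512]
b=(np.hypot(xx-u0,yy-v0)<26)&(p.min(2)>190)&(D>0)
Pc=np.c_[xx[b],yy[b],np.ones(b.sum())]@np.linalg.inv(K).T*D[b][:,None]
Pw=Pc@W[:3,:3].T+W[:3,3]
print(b.sum(),Pw.mean(0).round(4),np.median(Pw,0).round(4),Pw.min(0).round(4),Pw.max(0).round(4))
# bar in top view
t=np.load('pics/top4.npz')['p']; v,u=np.nonzero((t.min(2)>120)); L=np.array([Rf.T@(px2w('top',a,e,z=.022)[:2]-c) for a,e in zip(u,v)])
s=(abs(L[:,0])<.07)&(abs(L[:,1])<.043); print('bar',s.sum(),cv2.minAreaRect((L[s]*1000).astype(np.float32)))
```

```text
954 [ 0.4646 -0.3464  0.0613] [ 0.4646 -0.3463  0.0614] [ 0.4497 -0.3649  0.05  ] [ 0.48   -0.3318  0.0636]Traceback (most recent call last):
  File "<stdin>", line 10, in <module>
  File "h.py", line 6, in px2w
    m=optics.camera_model(name); K,R,t=(np.array(m[k]) for k in 'KRt')
ValueError: time passes only in moves, steps and waits
```

Run:
```python
from h import *
B=np.array([.465,-.347]); tip=.025
r.move_straight(np.r_[B,.069+tip],speed=.15)
r.hold(.1); s0=r.read_state(); print(s0['eef_pos'][2]-tip,np.round(s0['contact_force'],2))
f=r.move_straight(np.r_[B,.048+tip],speed=.015,max_force=14)
s=r.read_state(); print(f,s['eef_pos'][2]-tip,np.round(s['contact_force'],2))
r.hold(.3); s=r.read_state(); print(s['eef_pos'][2]-tip,np.round(s['contact_force'],2))
snap('scene','sc5')
```

```text
0.07012690014560707 [ 0.33 -0.02 -0.22]
True 0.05605208857593821 [-1.06  1.14  6.88]
0.056018481384373854 [-0.99  0.73  7.39]
```

Held force is 7.4 N, above the 5 N needed for full travel, at about 5.5 mm down. I'll press slightly more to be certain, then release and check.

Run:
```python
from h import *
B=np.array([.465,-.347]); tip=.025
s=r.read_state(); f=r.move_straight(np.r_[B,s['eef_pos'][2]-.003],speed=.01,max_force=12)
r.hold(.2); s=r.read_state(); print(f,s['eef_pos'][2]-tip,np.round(s['contact_force'],2))
r.move_straight(np.r_[B,.12],speed=.08)
r.move_straight(np.r_[B-[.06,0],.20],speed=.2); r.hold(.3)
s=r.read_state(); m=optics.camera_model('wrist'); p,D=snap('wrist','w6'); tp,_=snap('top','top6'); sp,_=snap('scene','sc6')
W=np.eye(4);W[:3,:3]=Rn.from_quat(s['eef_rot']).as_matrix();W[:3,3]=s['eef_pos'];W=W@np.array(m['tool_from_camera'])
yy,xx=np.mgrid[:384,:512]; b=(np.hypot(xx-314,yy-163)<26)&(p.min(2)>190)&(D>0)
Pw=np.c_[xx[b],yy[b],np.ones(b.sum())]@np.linalg.inv(m['K']).T*D[b][:,None]@W[:3,:3].T+W[:3,3]
print('btn',b.sum(),np.median(Pw,0).round(4))
m=optics.camera_model('top');K,R,t=(np.array(m[k]) for k in 'KRt')
v,u=np.nonzero(tp.min(2)>120); a=np.c_[u,v,np.ones(len(u))]@np.linalg.inv(K).T@R; cc=-R.T@t
X=cc+a*((.022-cc[2])/a[:,2])[:,None]; L=(X[:,:2]-c)@Rf
q=(abs(L[:,0])<.07)&(abs(L[:,1])<.043); print('bar',q.sum(),cv2.minAreaRect((L[q]*1000).astype(np.float32)))
print(s['time_s'],np.round(s['contact_force'],2))
A=cv2.resize(tp[:,:,::-1][120:270,200:400],(400,300)); Bm=cv2.resize(sp[:,:,::-1][150:330,120:360],(400,300)); cv2.imwrite('pics/c6.png',np.hstack([A,Bm]))
```

```text
True 0.056040057326216176 [-0.87  0.99  7.39]
btn 895 [ 0.4638 -0.3455  0.0615]
bar 583 ((-3.2421493530273438, 6.729238510131836), (99.55494689941406, 45.02185821533203), 3.2638039588928223)
13.0 [-0.49  0.45 -0.27]
```

View pics/c6.png

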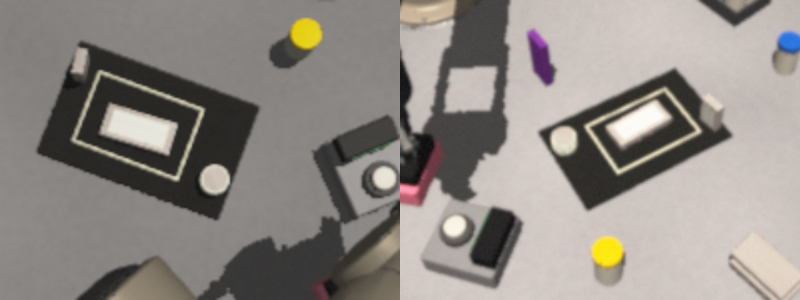

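The bar is flat inside the frame, the button is back up at z = 0.0615, the short bar is standing, and the coins and tubes haven't visibly moved. The robot is clear, so I'm handing in.

```bash
python3 -c "
from h import *
r.finish_job()"
```

```text
the job is handed in; nothing more can be done
```

I tipped the tall bar with the closed fingers near its top, pressed the console button and let it come back up, then handed the job in. The clock stood at about 13 s at my last check.

- **Bar:** it lies flat and wholly inside the frame. Its centre measures about (-3, +7) mm from the frame's centre, turned 3.3°, so its end centres are about -53 to +46 mm in x and +4 to +10 mm in y. Push forces stayed below 1 N.
- **Button:** I held it at 7.4 N, above the 5 N it needs to go fully down. The fingertips were about 5.5 mm below its resting top, and a second press attempt went no deeper. Afterwards its top read z = 61.5 mm against 61.4 mm before, so it is back up.
- **Bystanders:** in the last pictures the short bar stands and the coin stack looks in place. I checked this by eye only and did not measure it. The tube on the console side showed no change, and I did not check the tubes on the other side closely. The robot touched nothing, with about 0.5 N of noise on the force reading.

**Checks that disagreed:**
- My first readings of the button's height from the top and scene cameras were 43 and 65 mm. I used the 61 mm from the wrist camera.
- My first depth-based outline of the fallen bar came out too large because of noise. I replaced it with a brightness-based one, which gave 99.6 x 45 mm against the bar's true 100 x 46 mm.

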